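# Frame a fingerprint card in its holder

## Task

Pick up the dark masking frame by its orange rib and lower it gently onto the fingerprint card, without dropping or pressing hard, so that its two holes go over the matching pins of the grey holder and it lies flush. Then swing the red catch fully across, to its stop, so that it holds the frame. Leave the jars, cups, brush and tape roll where they are.

Things in the scene. Friction and masses are not known exactly. Their poses are not given: they have to be found in the camera images.
- frame: Loose dark metal masking frame lying flat, 110 mm (its x) by 180 mm (its y), 8 mm thick, about 0.3 kg, with two rectangular windows (76 mm in x by 40 mm in y, centred at y = +-36 mm) and one round hole near each short end. On its middle bar stands an upright orange grip rib, 60 mm long in x, 12 mm thick in y, its top 40 mm above the underside. Origin: centre of the underside; z up.
- frame_grip (a point): Middle of the orange rib, 30 mm above the frame's underside, 22 mm above its plate; axes as the frame's.
- big_hole (a point): Centre of the frame's large hole (16 mm across, y = +74 mm in the frame), at the underside; axes as the frame's.
- small_hole (a point): Centre of the frame's small hole (12 mm across, y = -74 mm in the frame), at the underside; axes as the frame's.
- holder: Fixed grey card holder on the table, 18 mm thick, with a white print card on it; its base spans x -100 to +65 mm and y -110 to +110 mm from its origin, which is at table height below the middle of the frame's seat. The frame belongs with its axes parallel to the holder's. The red catch is at its -x side.
- seat (a point): Middle of the card on the holder's top face, 18 mm above the table, where the frame's origin belongs; axes as the holder's.
- big_pin (a point): Tip of the holder's thick brass pin (14 mm across, y = +74 mm in the holder), 22 mm above the top face, the last 6 mm tapered.
- small_pin (a point): Tip of the holder's thin brass pin (10 mm across, y = -74 mm in the holder), 22 mm above the top face, the last 6 mm tapered.
- catch_pivot (a point): Vertical turning axis of the red catch, at x = -84, y = -45 mm in the holder, at the underside of the catch arm, 28.5 mm above the table (2.5 mm above the top of a seated frame). Axes as the holder's.
- catch_handle (a point): Middle of the upright round red peg on the catch arm, 16 mm across; 52 mm from the pivot axis, 25 mm above the arm's underside; the peg rises from 8 to 42 mm above that underside. The arm is 14 mm wide and 8 mm thick and ends 62 mm from the axis. Axes turn with the catch.
- catch (a joint): Angle of the red catch, rad, from -0.4 to 1.571. At 0 the arm points along the holder's -y, clear of the frame; growing values turn it counter-clockwise seen from above; at 1.571 (its stop) it points along the holder's +x, across the frame's edge. It stays where it is left.
- jar_white: Bystander: white powder jar with black cap, 44 mm across, 60 mm tall. Origin: centre of the underside.
- jar_black: Bystander: grey powder jar with black cap, 48 mm across, 70 mm tall. Origin: centre of the underside.
- mug: Bystander: dark blue mug, 82 mm across, 95 mm tall, handle at its +y. Origin: centre of the underside.
- tape_roll: Bystander: brown ring, a tape core lying flat, 60 mm across, 25 mm tall. Origin: centre of the underside.
- brush: Bystander: black dusting brush lying flat, 165 mm long along its y (from -55 to +110 mm), 26 mm wide, 16 mm high. Origin on the underside, in the middle of its 110 mm handle.
- tumbler: Bystander: dark steel cup, 80 mm across, 110 mm tall. Origin: centre of the underside.

How it is judged:
By the outcome, as a careful person would: the job done as asked, in the order asked, and still so for the second after the job is handed in, with the robot touching nothing.
It also fails if it takes over 64 s, if anything falls off the work surface, if the arm or the gripper's body presses on something with over 40 N, if the wrist force passes 120 N, or if a joint passes its speed limit or range.

## Robot

A 6-joint arm with a two-finger parallel gripper is mounted at the origin on the work surface. World frame = base frame: x ahead of the robot, y to its left, z up, the work surface at z = 0. Lengths are in mm, angles in rad, forces in N, time in s.
With the tool pointing down it reaches from about 350 to 875 mm from the base axis. Payload 4.2 kg.
Tool frame: the origin (TCP) lies at the very end of the fingers, on their centre line; the grasp point (between the pads) lies 19 mm behind it; z points along the fingers, y is the line along which they close (so a half turn about z gives the same grasp; the last joint's range is limited). The gripper opens to 87 mm and grips with 3 to 60 N. Pads are 19 mm wide; open, the fingers measure 117 mm over their backs; the gripper's body (75 mm by 190 mm) begins 51 mm behind the grasp point.
Start: joints at [1.38, 0.385, 0.008, 0, -1.194, -0.259], TCP at [271.707, 562.827, 222.55] pointing down, gripper open.
Joint ranges: [-3.14, 3.14], [-1.21, 2.06], [-1.07, 1.41], [-3.16, 2.05], [-2.99, -0.16], [-3.1, 3.1]. Speed limits (rad/s): [2.79, 2.79, 3.14, 3.14, 3.14, 3.14].

## Interface

Orientations are given as a unit quaternion [w, x, y, z].
In Python, from plant import status, optics, order gives the robot as it stands. The module is installed in compiled form; this text tells all that it offers.
- The arm moves only by the tool move_arm, never from a script. Its argument "series" is a list that holds one entry, the list of rows, each a list of 7 numbers: the opening, from 0 (shut) to 1 (fully open), then the shift along the tool's x, y, z in m, then the turn, a rotation vector about the tool's x, y, z in degrees. In form: [[[grip, x, y, z, rx, ry, rz], ...]]. A call has 1 to 8 rows; each row is the pose to reach, as a shift and turn from the pose commanded when the call began, along the tool's axes at that moment; what a row does not reach only later rows make up. A row lasts 1/8 s, in which the tool goes at most 62.5 mm and 10.7 degrees, less where a joint would pass 70% of its speed; a pose out of reach is approached as far as the arm can. A call with a gripper value outside its range is refused whole. The fingers move at their own pace and stop on an object; the grip force is fixed at half the most. Time passes only in rows, so rows that repeat a pose let the fingers close. It gives the time, the measured TCP pose, the force, the opening and the grip force at its end, in the units of the state.
- status.observe(): the state, without advancing time (a new reading comes with each control period).
- optics.capture(name): name is "scene" or "top" or "wrist"; returns the picture (400x640x3 uint8, red, green, blue); there is no depth.
- optics.camera_info(name): a dict with "camera_matrix" (3x3 intrinsics, pixels), "k1" (the pictures are not rectified: a ray, as slopes to the right and down, at radius r is drawn at 1 + k1 r^2 times it, then the intrinsics apply), "extrinsics" (4x4, takes a point from camera to world coordinates). Camera axes: x right, y down, z forward; pixel columns grow to the right and rows downward; lengths in mm; the calibration is good to about 2 mm. A picture is of the moment at which its call begins: read the wrist's pose just before it. camera_info takes no time and is no camera call; for the wrist camera it gives the pose at the moment of the call.
- order.close_job(): hands the job in; it is judged then, once.
The state is a dict: "clock": time; "q": joint angles; "joint_vel": joint speeds; "joint_torque": joint torques, N m; "position": TCP position; "ee_rot": TCP orientation; "force": force on the tool from outside, world axes, zero at the start; "ft_torque": the same for the moment, N m; "opening": finger opening in mm; "grip_force": force on a finger pad.
Only numpy, scipy, OpenCV 4.12 (cv2) and the standard library are available. Lean on these libraries where they do the work, as an engineer would, in place of code of your own. Each camera call takes 0.05 s, during which the arm holds its last target. There are 200 camera calls.

## Working session

There is one attempt and no reset: what is moved stays moved. The work goes in short steps, Python scripts to look and compute and a tool call to move; the robot and the scene stay as the last step left them, time stands still between calls to the robot, and variables do not carry over. Pictures are saved under pics/ and viewed, at most 11 in all, crops included, and the job is handed in when it is done.

Besides the shell and the picture viewer there is one more tool, called after "Call:" as a command line: name --argument value ..., lists and objects as JSON in quotes. move_arm: Moves the arm, as the interface text tells. Its arguments: {"type":"object","properties":{"series":{"type":"array"}},"required":["series"]}

```bash
mkdir -p pics; python3 - <<'E'
from plant import status, optics
import cv2, numpy as np
s=status.observe(); print({k:np.round(v,3).tolist() for k,v in s.items()})
for n in ("scene","top"):
    im=optics.capture(n); cv2.imwrite(f"pics/{n}0.png",im[:,:,::-1])
    i=optics.camera_info(n); print(n,i["k1"],np.round(i["camera_matrix"],1).tolist(),np.round(i["extrinsics"],3).tolist())
E
```

```text
{'clock': 0.0, 'q': [1.38, 0.386, 0.007, -0.0, -1.194, -0.259], 'joint_vel': [-0.0, 0.0, -0.001, 0.001, 0.001, 0.001], 'joint_torque': [-0.001, -39.067, 18.741, 4.22, 0.011, -0.0], 'position': [271.466, 562.282, 221.446], 'ee_rot': [0.001, 0.975, -0.223, -0.0], 'force': [0.399, -0.257, 1.075], 'ft_torque': [-0.015, 0.025, -0.018], 'grip_force': 0.0, 'opening': 87.009}
scene 0.022426882493497394 [[441.0, 0.0, 319.7], [0.0, 441.0, 202.9], [0.0, 0.0, 1.0]] [[-0.179, 0.757, -0.628, 1150.6], [0.984, 0.138, -0.114, 84.734], [0.0, -0.638, -0.77, 786.868], [0.0, 0.0, 0.0, 1.0]]
top -0.11207140207834905 [[483.4, 0.0, 319.5], [0.0, 483.4, 192.0], [0.0, 0.0, 1.0]] [[-0.102, -0.974, 0.202, 382.814], [-0.995, 0.1, -0.019, -4.726], [-0.002, -0.203, -0.979, 1056.802], [0.0, 0.0, 0.0, 1.0]]
```

View pics/top0.png

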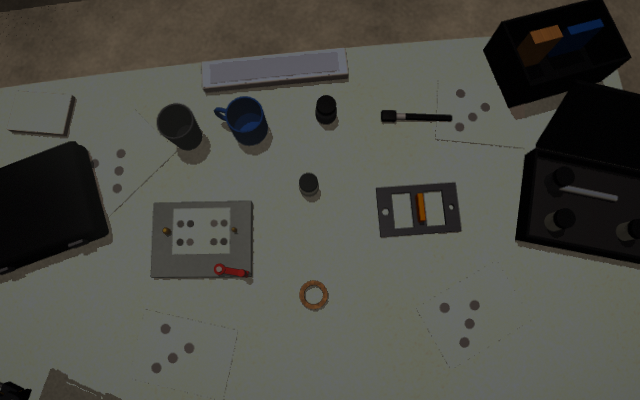

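View pics/scene0.png

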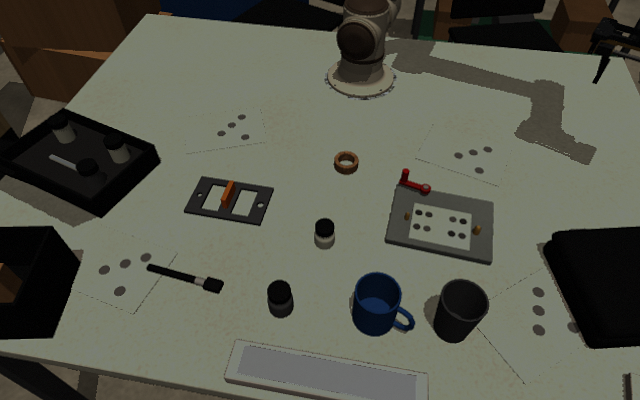

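The top view shows the frame at about (418,210), with holes at (385,212) and (452,207). The holder is at (202,240), with pins at (167,231) thick and (235,230) thin. The catch pivot is at (219,269), and its peg is near (245,272). The scene view agrees with this.

```bash
cat > h.py <<'E'
from plant import status, optics
import cv2, numpy as np
from scipy.spatial.transform import Rotation as R
def cast(info,px,z):
    """pixels -> world points on the plane at height z"""
    K=np.array(info["camera_matrix"]);E=np.array(info["extrinsics"]);k=info["k1"]
    px=np.atleast_2d(np.float64(px))
    d=cv2.undistortPoints(px[:,None],K,np.array([k,0,0,0.]))[:,0]
    D=np.c_[d,np.ones(len(d))]@E[:3,:3].T
    return E[:3,3]+D*((z-E[2,3])/D[:,2])[:,None]
def blobs(m,amin=8):
    n,l,st,c=cv2.connectedComponentsWithStats(m.astype(np.uint8))
    return [(st[i,4],c[i],l==i) for i in range(1,n) if st[i,4]>=amin]
def rect(mask):
    c,_=cv2.findContours(mask.astype(np.uint8),cv2.RETR_EXTERNAL,cv2.CHAIN_APPROX_NONE)
    return cv2.boxPoints(cv2.minAreaRect(max(c,key=cv2.contourArea)))
def hsv(im): return cv2.cvtColor(im,cv2.COLOR_RGB2HSV)
E
python3 - <<'E'
from h import *
np.set_printoptions(precision=1,suppress=True)
out=[]
for n,(fx,fy,hx,hy) in {"top":(418,210,202,240),"scene":(230,200,440,222)}.items():
    im=cv2.imread(f"pics/{n}0.png")[:,:,::-1].copy(); info=optics.camera_info(n); H=hsv(im)
    yy,xx=np.mgrid[:400,:640]
    fr=(abs(xx-fx)<60)&(abs(yy-fy)<50); ho=(abs(xx-hx)<62)&(abs(yy-hy)<60)
    org=(H[...,1]>140)&(H[...,0]>4)&(H[...,0]<25)&(H[...,2]>60)
    for nm,m,z in(("rib",org&fr,40),("brass",(H[...,1]>90)&(H[...,0]>7)&(H[...,0]<28)&ho,40),("red",(H[...,1]>150)&((H[...,0]<6)|(H[...,0]>174))&ho,36)):
        for a,c,b in blobs(m): print(n,nm,a,c,cast(info,c,z)[0], cast(info,rect(b),z)[:,:2].ravel() if nm!="brass" else "")
    V=H[...,2]
    if n=="top":
        g=(V<95)&fr
        for a,c,b in blobs(g,300):
            print("frame",a,c,cast(info,rect(b),8)[:,:2].ravel())
            x0,y0=375,178
            for a2,c2,_ in blobs((V>=95)&~org&(abs(xx-418)<38)&(abs(yy-210)<18),3): print("  hole",a2,c2,cast(info,c2,8)[0])
    for cx,cy in((fx,fy),(hx,hy)): out.append(cv2.resize(im[cy-48:cy+48,cx-64:cx+64],(400,300),interpolation=cv2.INTER_CUBIC))
g=np.vstack([np.hstack(out[:2]),np.hstack(out[2:])])
cv2.imwrite("pics/crops.png",np.clip(g[:,:,::-1]*1.6,0,255).astype(np.uint8))
E
```

```text
top rib 163 [421.1 206.5] [ 538.8 -237.5   40. ] [ 568.7 -231.9  568.9 -244.7  509.2 -243.   509.  -230.4]
top brass 42 [166.  230.6] [542.4 311.4  40. ] 
top brass 20 [233.9 229.2] [530.9 165.   40. ] 
top red 202 [229.2 270.6] [445.2 181.8  36. ] [442.1 215.7 463.2 212.3 451.2 148.5 430.2 152.1]
frame 3001 [418.  209.5] [ 598.7 -148.2  595.2 -335.9  478.4 -326.8  483.1 -143.1]
  hole 528 [434.1 208.6] [ 535.9 -273.2    8. ]
  hole 552 [401.7 210.6] [ 539.1 -200.6    8. ]
  hole 8 [450.8 206.9] [ 535.9 -310.9    8. ]
  hole 19 [385.1 211.6] [ 540.7 -163.8    8. ]
scene rib 123 [226.4 192.3] [ 548.7 -237.    40. ] [ 588.6 -241.1  510.3 -249.7  513.2 -232.1  591.1 -224.4]
scene brass 34 [406.8 215.7] [543.3 164.7  40. ] 
scene brass 59 [476.6 229.9] [554.9 309.7  40. ] 
scene red 239 [412.2 182.7] [441. 172.  36.] [445.  138.4 395.8 149.7 425.  220.2 472.1 207.3]
```

View pics/crops.png

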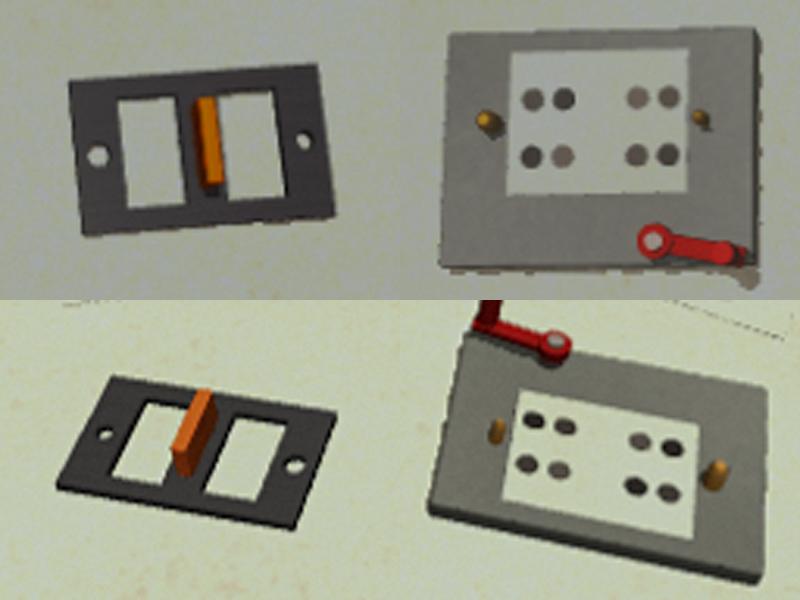

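The enlarged crops show the frame's larger hole on the +y side, matching the holder's thick pin, so no half turn is needed. The catch is near angle 0. Frame centre is about (538,-237) with yaw about -1.8°. Holder centre is about (538,238) with yaw about -4.5°. I'll refine both with the wrist camera on the way.

```bash
cat >> h.py <<'E'
def go(p,yaw,cmd=None):
    """tool-frame shift (m) and rotvec (deg) from the current pose to TCP p, tool x at world yaw (deg), tool down"""
    s=status.observe(); q=np.array(s["ee_rot"]); A=R.from_quat(q[[1,2,3,0]]); p0=np.array(s["position"])
    if cmd is not None: p0=np.array(cmd[:3]); A=R.from_euler("z",cmd[3],degrees=True)*R.from_euler("x",180,degrees=True)
    B=R.from_euler("z",yaw,degrees=True)*R.from_euler("x",180,degrees=True)
    return np.round(A.inv().apply(np.array(p)-p0)/1000,4),np.round((A.inv()*B).as_rotvec(degrees=True),2)
E
python3 - <<'E'
from h import *
i=optics.camera_info("wrist"); s=status.observe(); E=np.array(i["extrinsics"])
q=np.array(s["ee_rot"]); A=R.from_quat(q[[1,2,3,0]])
print(np.round(i["camera_matrix"],1).tolist(),i["k1"],"\ncam in tool",A.inv().apply(E[:3,3]-s["position"]).round(1),"axes",(A.inv().as_matrix()@E[:3,:3]).round(3).tolist())
print(go((538,238,260),-4.5))
print(go((518,238,260),-4.5))
E
```

```text
[[295.1, 0.0, 320.6], [0.0, 295.1, 203.1], [0.0, 0.0, 1.0]] -0.02154078199823095 
cam in tool [  76.3    0.2 -161.8] axes [[0.001, -0.96, -0.281], [1.0, 0.001, 0.0], [0.0, -0.281, 0.96]]
(array([ 0.3811,  0.1763, -0.0381]), array([ 1.100e-01,  2.000e-02, -2.128e+01]))
(array([ 0.3631,  0.185 , -0.038 ]), array([ 1.100e-01,  2.000e-02, -2.128e+01]))
```

Call:
move_arm --series '[[[1,0.045,0.029,-0.001,0,0,-3],[1,0.09,0.058,-0.002,0,0,-6],[1,0.135,0.087,-0.003,0,0,-9],[1,0.18,0.116,-0.004,0,0,-12],[1,0.225,0.145,-0.006,0,0,-15],[1,0.27,0.174,-0.008,0,0,-18.5],[1,0.32,0.206,-0.008,0,0,-21.3],[1,0.32,0.206,-0.008,0,0,-21.3]]]'

```text
clock: 1.1
position: [471.3, 234.9, 230.1]
ee_rot: [0.0, 0.999, -0.042, -0.0]
force: [0.1, -0.5, -0.6]
opening: 87.3
grip_force: 0.0
```

```bash
python3 - <<'E'
from h import *
np.set_printoptions(precision=1,suppress=True)
i=optics.camera_info("wrist"); im=optics.capture("wrist"); cv2.imwrite("pics/w1.png",im[:,:,::-1]); H=hsv(im)
s=status.observe(); print(s["position"],np.max(np.abs(s["joint_vel"])),np.array(i["extrinsics"])[:3,3])
for nm,m,z in(("brass",(H[...,1]>90)&(H[...,0]>7)&(H[...,0]<28),38),("red",(H[...,1]>150)&((H[...,0]<6)|(H[...,0]>174)),36)):
    for a,c,b in blobs(m,20): print(nm,a,c,cast(i,c,z)[0])
print(go((462,-238,230),-2))
E
```

```text
[470.8 236.5 230.1] 0.05012586596328003 [547.5 228.7 391.9]
brass 120 [249.7 126. ] [544.1 311.6  38. ]
brass 58 [373.1 125.6] [532.5 168.5  38. ]
brass 604 [491.8 228. ] [392.3  19.5  38. ]
brass 681 [156.7 284.3] [346.9 470.7  38. ]
brass 704 [484.3 283.5] [310.9  23.   38. ]
brass 4286 [456.1 328.4] [240.1  58.   38. ]
red 445 [361.7 197.4] [446.6 185.4  36. ]
red 73 [394.4 211.5] [424.5 144.7  36. ]
(array([0. , 0.5, 0. ]), array([ 0. ,  0.1, -2.7]))
```

View pics/w1.png

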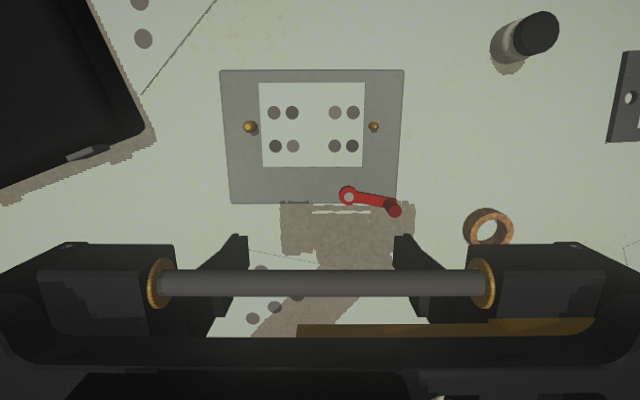

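The wrist view shows the pins at (250,126) and (373,126), and the catch pivot at (348,195) with its peg at (394,210). The measured pin spacing implies a blob height of about 27 mm, which puts the seat near (538,240.4) with yaw -4.6°. Next is the frame.

Call:
move_arm --series '[[[1,0.004,0.062,0,0,0,0],[1,0.008,0.124,0,0,0,0],[1,0.012,0.186,0,0,0,-0.5],[1,0.016,0.248,0,0,0,-1],[1,0.02,0.31,0,0,0,-1.5],[1,0.024,0.37,0.02,0,0,-2],[1,0.028,0.43,0.05,0,0,-2.8],[1,0.0305,0.4735,0.09,0,0,-2.8]]]'

```text
clock: 2.15
position: [465.2, -235.8, 142.0]
ee_rot: [0.0, 1.0, -0.014, 0.002]
force: [2.4, 0.4, 0.1]
opening: 86.6
grip_force: 0.0
```

Call:
move_arm --series '[[[1,0,0,0.03,0,0,0],[1,0,0,0.03,0,0,0],[1,0,0,0.03,0,0,0]]]'

```text
clock: 2.52
position: [465.2, -234.0, 113.0]
ee_rot: [0.0, 1.0, -0.013, 0.001]
force: [-0.1, -0.3, 0.1]
opening: 87.1
grip_force: 0.0
```

```bash
python3 - <<'E'
from h import *
np.set_printoptions(precision=2,suppress=True)
i=optics.camera_info("wrist"); im=optics.capture("wrist"); cv2.imwrite("pics/w2.png",im[:,:,::-1]); H=hsv(im)
s=status.observe(); print(s["position"],s["ee_rot"],np.max(np.abs(s["joint_vel"])),np.array(i["extrinsics"])[:3,3])
V=H[...,2]; org=(H[...,1]>140)&(H[...,0]>4)&(H[...,0]<25)
yy,_=np.mgrid[:400,:640]
for a,c,b in blobs(org&(yy<220),100): print("rib",a,c,cast(i,c,35)[0])
for z in (4,):
  for a,c,b in blobs((V>90)&(yy<220),40):
    if a<8000: print("light",a,c,cast(i,c,z)[0],cast(i,rect(b),z)[:,:2].ravel())
E
```

```text
[ 465.4  -234.04  113.49] [ 0.    1.   -0.01  0.  ] 0.01203548217219715 [ 541.08 -235.91  275.03]
rib 1210 [324.11 118.92] [ 539.99 -238.69   35.  ]
light 4202 [283.41 118.04] [ 541.57 -203.1     4.  ] [ 578.35 -184.02  577.92 -224.5   501.17 -223.07  501.5  -179.29]
light 4210 [363.85 118.57] [ 539.28 -274.21    4.  ] [ 499.52 -252.11  577.3  -255.17  575.22 -295.55  497.09 -295.82]
light 1216 [324.12 118.93] [ 539.85 -239.06    4.  ] [ 572.18 -233.71  571.85 -246.55  504.25 -245.48  504.61 -231.73]
light 235 [240.85 120.07] [ 540.92 -165.23    4.  ] [ 541.7  -155.2   550.71 -165.89  540.25 -175.55  531.04 -164.85]
light 124 [406.55 120.96] [ 536.33 -312.18    4.  ] [ 538.86 -305.    543.08 -314.    533.73 -319.33  529.43 -310.26]
```

View pics/w2.png

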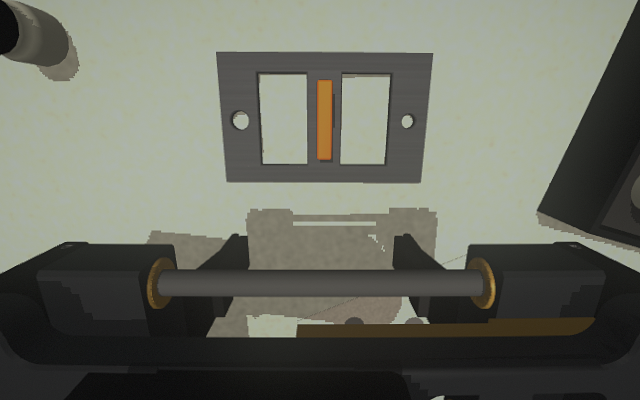

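The wrist view shows the frame's holes at (241,120) large and (407,121) small, and the rib at (324,119). Hole spacing measures 147 mm against the true 148 mm. The frame's centre is (538.6,-238.7) with yaw -1.8°. I'll move over it and lower to grasp height.

Call:
move_arm --series '[[[1,0.04,0.0015,0.0,0,0,0.2],[1,0.0733,0.0028,0.01,0,0,0.3],[1,0.0733,0.0028,0.04,0,0,0.3],[1,0.0733,0.0028,0.065,0,0,0.3],[1,0.0733,0.0028,0.085,0,0,0.3],[1,0.0733,0.0028,0.099,0,0,0.3],[1,0.0733,0.0028,0.099,0,0,0.3],[1,0.0733,0.0028,0.099,0,0,0.3]]]'

```text
clock: 3.58
position: [538.0, -239.7, 14.1]
ee_rot: [0.0, 1.0, -0.017, 0.001]
force: [-0.8, -0.0, -0.6]
opening: 86.8
grip_force: 0.0
```

```bash
python3 - <<'E'
from h import *
s=status.observe(); print(s["position"],s["ee_rot"],s["force"])
print(go((538.6,-238.7,13),-1.8))
E
```

```text
[ 538.00049806 -239.66893778   14.06986969] [ 2.72685073e-04  9.99856415e-01 -1.69079386e-02  1.09418130e-03] [-0.80262917 -0.045578   -0.60596778]
(array([ 0.0006, -0.001 ,  0.0011]), array([ 0.03, -0.13, -0.14]))
```

Good; I'll close on the rib and check.

Call:
move_arm --series '[[[0.5,0.0006,-0.0008,0,0,0,0],[0.3,0.0006,-0.0008,0,0,0,0],[0,0.0006,-0.0008,0,0,0,0],[0,0.0006,-0.0008,0,0,0,0],[0,0.0006,-0.0008,0,0,0,0],[0,0.0006,-0.0008,0,0,0,0],[0,0.0006,-0.0008,0,0,0,0],[0,0.0006,-0.0008,0,0,0,0]]]'

```text
clock: 4.58
position: [537.6, -238.9, 12.8]
ee_rot: [-0.0, 1.0, -0.017, -0.0]
force: [-0.1, -0.2, -0.2]
opening: 15.0
grip_force: 0.0
```

Call:
move_arm --series '[[[0,0,0,0,0,0,0],[0,0,0,0,0,0,0],[0,0,0,0,0,0,0],[0,0,0,0,0,0,0]]]'

```text
clock: 5.08
position: [537.6, -238.9, 12.9]
ee_rot: [-0.0, 1.0, -0.017, -0.0]
force: [-0.1, 0.0, 0.2]
opening: 11.8
grip_force: 30.0
```

Gripped: opening 11.8 mm against the 12 mm rib, at 30 N. Lift and carry toward the holder.

Call:
move_arm --series '[[[0,0,0,-0.01,0,0,0],[0,0,0,-0.03,0,0,0],[0,0,0,-0.06,0,0,0],[0,0,0,-0.09,0,0,0],[0,-0.005,-0.02,-0.115,0,0,0],[0,-0.012,-0.06,-0.13,0,0,0],[0,-0.022,-0.11,-0.14,0,0,0.5],[0,-0.032,-0.165,-0.14,0,0,1]]]'

```text
clock: 6.08
position: [511.3, -71.7, 154.1]
ee_rot: [-0.0, 1.0, -0.027, 0.001]
force: [1.6, -0.0, -2.8]
opening: 11.9
grip_force: 30.0
```

Call:
move_arm --series '[[[0,-0.011,-0.055,0,0,0,0.3],[0,-0.022,-0.11,0,0,0,0.6],[0,-0.033,-0.165,0,0,0,0.9],[0,-0.044,-0.22,0,0,0,1.2],[0,-0.053,-0.265,0.01,0,0,1.5],[0,-0.059,-0.295,0.02,0,0,1.6],[0,-0.06,-0.305,0.03,0,0,1.6],[0,-0.06,-0.305,0.03,0,0,1.6]]]'

```text
clock: 7.08
position: [466.4, 234.3, 122.0]
ee_rot: [0.001, 0.999, -0.04, -0.001]
force: [-0.8, -0.7, -2.8]
opening: 11.7
grip_force: 30.0
```

```bash
python3 - <<'E'
from h import *
np.set_printoptions(precision=2,suppress=True)
s=status.observe(); print(s["position"],s["ee_rot"],s["force"],s["opening"],np.max(np.abs(s["joint_vel"])))
i=optics.camera_info("wrist"); im=optics.capture("wrist"); cv2.imwrite("pics/w3.png",im[:,:,::-1]); H=hsv(im)
print(np.array(i["extrinsics"])[:3,3])
yy,xx=np.mgrid[:400,:640]
for a,c,b in blobs((H[...,1]>90)&(H[...,0]>7)&(H[...,0]<28)&(yy<215),15): print("brass",a,c,cast(i,c,40)[0],cast(i,c,30)[0])
E
```

```text
[466.44 234.35 122.  ] [ 0.    1.   -0.04 -0.  ] [-0.76 -0.68 -2.76] 11.69765123717561 0.026218889598089386
[542.77 228.59 283.71]
brass 297 [219.17 123.15] [544.05 309.52  40.  ] [544.11 312.84  30.  ]
brass 149 [394.9  123.46] [532.71 169.4   40.  ] [532.3  166.97  30.  ]
brass 366 [320.56 206.48] [468.16 234.14  40.  ] [465.1  234.37  30.  ]
```

View pics/w3.png

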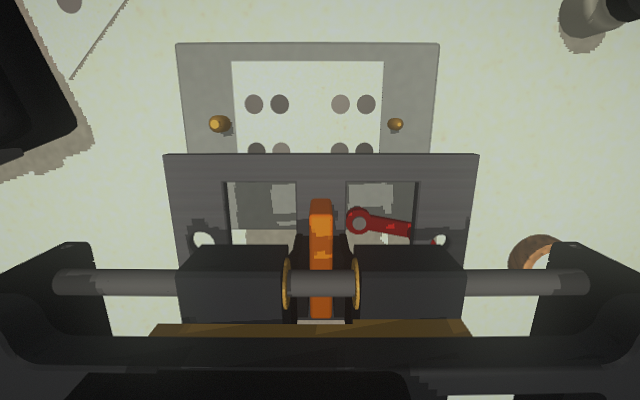

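The view shows the held frame level in the gripper, with its far edge at row 154 and corners at (164,154) and (478,154). The pins are at (219,123) and (395,123). I'll fit edges to compare frame and holder in this one camera.

```bash
cat >> h.py <<'E'
def edge(g,info,z,seq,ax,c0,w=7):
    """sub-pixel strongest edge along axis ax (0: rows, 1: cols) near c0(seq); world line fit (point, direction)"""
    P=[]
    for t in seq:
        c=int(round(c0(t))); v=(g[c-w:c+w+1,t] if ax==0 else g[t,c-w:c+w+1]).astype(float)
        d=np.abs(np.diff(v)); k=d.argmax(); a=slice(max(k-1,0),k+2); e=c-w+.5+(np.arange(len(d))[a]*d[a]).sum()/d[a].sum()
        P.append((t,e) if ax==0 else (e,t))
    W=cast(info,P,z)[:,:2].astype(np.float32)
    vx,vy,x,y=cv2.fitLine(W,cv2.DIST_HUBER,0,.01,.001).ravel(); 
    return np.array([x,y]),np.array([vx,vy])
E
python3 - <<'E'
from h import *
np.set_printoptions(precision=2,suppress=True)
im=cv2.imread("pics/w3.png"); g=cv2.cvtColor(im,cv2.COLOR_BGR2GRAY)
i=optics.camera_info("wrist"); zt=status.observe()["position"][2]
def report(nm,F,L,Rr,x_off,half):
    yaw=np.degrees(np.arctan2(-F[1][0]*np.sign(F[1][1]),abs(F[1][1])))
    ux=np.array([np.cos(np.radians(yaw)),np.sin(np.radians(yaw))]); uy=np.array([-ux[1],ux[0]])
    yl,yr=L[0]@uy,Rr[0]@uy
    ys=[np.degrees(np.arctan2(e[1][1],e[1][0])) for e in (L,Rr)]
    c=ux*(F[0]@ux-x_off)+uy*(yl+yr)/2
    print(nm,"centre",c,"yaw",yaw,"side yaws",ys,"width",yl-yr,"want",2*half); return c,yaw
f=report("frame",edge(g,i,zt-13,range(175,465,5),0,lambda t:154),
 edge(g,i,zt-5,range(162,225,3),1,lambda t:165+(t-157)*.17),edge(g,i,zt-5,range(162,225,3),1,lambda t:478-(t-157)*.17),55,90)
h=report("holder",edge(g,i,18,range(190,430,5),0,lambda t:43),
 edge(g,i,18,range(50,148,4),1,lambda t:177+(t-44)*.1),edge(g,i,18,range(50,148,4),1,lambda t:438-(t-44)*.06),65,110)
s=status.observe(); tcp=np.array(s["position"])
print("tcp-frame",tcp[:2]-f[0])
crop=[cv2.resize(im[y:y+60,x:x+80],(400,300),interpolation=cv2.INTER_CUBIC) for x,y in((180,93),(355,93),(165,205),(400,205))]
cv2.imwrite("pics/c3.png",np.vstack([np.hstack(crop[:2]),np.hstack(crop[2:])]))
E
```

```text
frame centre [468.05 233.88] yaw -4.5066037 side yaws [np.float32(-4.548165), np.float32(-4.518788)] width 179.76587 want 180
holder centre [538.1  239.62] yaw -4.642989 side yaws [np.float32(-4.609662), np.float32(-4.631589)] width 218.15337 want 220
tcp-frame [-1.18  0.1 ]
```

View pics/c3.png

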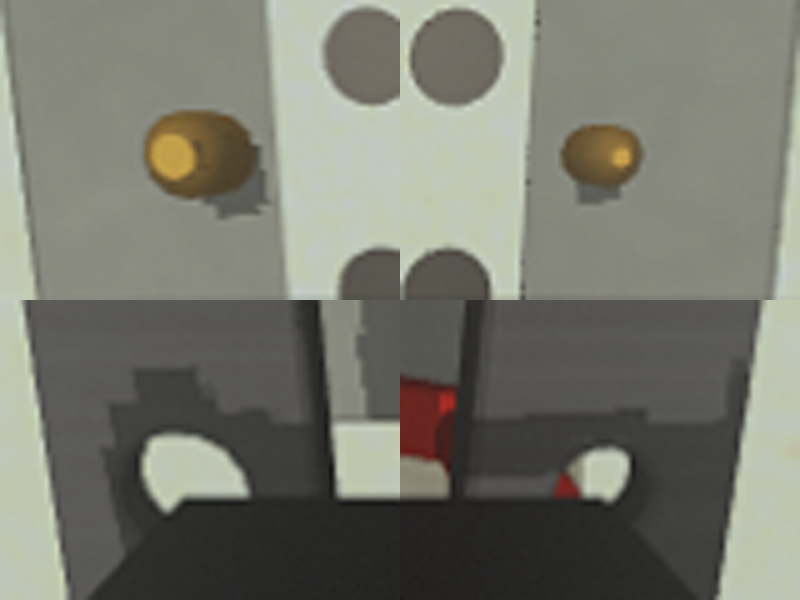

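The crops show the tip faces of the pins at (213.9,123.7) thick and (398.9,123.9) thin. Both frame holes are open and uncovered. I'll cast the tips at 40 mm.

```bash
python3 - <<'E'
from h import *
i=optics.camera_info("wrist")
t=cast(i,[(213.9,123.7),(398.9,123.9)],40); d=t[0]-t[1]
print(t.round(2),np.linalg.norm(d).round(2),np.degrees(np.arctan2(-d[0],d[1])).round(2),t.mean(0).round(2))
# offset so that frame (468.05,233.88 yaw -4.51) goes to the mean of both measures
for c in ((538.1,239.6),tuple(t.mean(0)[:2])):
    s=status.observe(); p=np.array(s["position"]); A=R.from_euler("z",-4.51,degrees=True)*R.from_euler("x",180,degrees=True)
    print(A.inv().apply([c[0]-468.05,c[1]-233.88,0]).round(2))
E
```

```text
[[544.55 313.67  40.  ]
 [532.56 165.69  40.  ]] 148.47 -4.64 [538.56 239.68  40.  ]
[ 69.38 -11.21  -0.  ]
[ 69.83 -11.33  -0.  ]
```

The tip spacing is 148.5 mm with yaw -4.64°, and it agrees with the edge fit within 0.5 mm. Move over the pins and lower to just above them.

Call:
move_arm --series '[[[0,0.025,-0.004,0,0,0,0.1],[0,0.055,-0.009,0.01,0,0,0.15],[0,0.0697,-0.0113,0.025,0,0,0.15],[0,0.0697,-0.0113,0.04,0,0,0.15],[0,0.0697,-0.0113,0.055,0,0,0.15],[0,0.0697,-0.0113,0.062,0,0,0.15],[0,0.0697,-0.0113,0.062,0,0,0.15],[0,0.0697,-0.0113,0.062,0,0,0.15]]]'

```text
clock: 8.12
position: [537.8, 240.9, 61.6]
ee_rot: [-0.0, 0.999, -0.041, 0.001]
force: [0.5, 0.5, -1.8]
opening: 11.6
grip_force: 30.0
```

```bash
python3 - <<'E'
from h import *
s=status.observe(); q=np.array(s["ee_rot"]); A=R.from_quat(q[[1,2,3,0]]); p=np.array(s["position"])
print(p.round(2),s["force"],A.as_matrix().round(4).tolist())
# target TCP: seat + (tcp-frame offset measured)
t=np.array([538.4-1.18,239.65+.1]); print("left, tool mm",A.inv().apply([*(t-p[:2]),0]).round(2))
im=optics.capture("wrist"); g=[cv2.resize(im[y:y+60,x:x+80],(400,300),interpolation=cv2.INTER_CUBIC) for x,y in((165,205),(400,205))]
cv2.imwrite("pics/c4.png",np.hstack(g)[:,:,::-1])
E
```

```text
[537.85 240.91  61.56] [ 0.52915777  0.50508944 -1.8083901 ] [[0.9967, -0.0818, 0.0011], [-0.0818, -0.9967, 0.0006], [0.0011, -0.0007, -1.0]]
left, tool mm [-0.53  1.21 -0.  ]
```

View pics/c4.png

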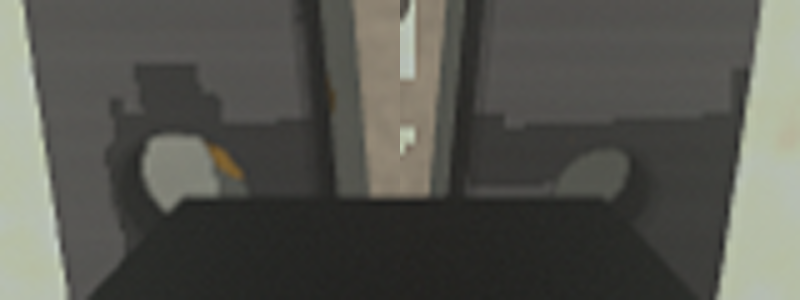

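The holes show the holder beneath, with brass starting to appear inside the big hole's inner edge. Nothing touches yet. I'll apply a small trim and re-read.

Call:
move_arm --series '[[[0,-0.0004,0.001,0.002,0,0,0],[0,-0.0004,0.001,0.003,0,0,0],[0,-0.0004,0.001,0.003,0,0,0]]]'

```text
clock: 8.55
position: [537.1, 239.5, 57.9]
ee_rot: [0.0, 0.999, -0.041, -0.0]
force: [-0.1, -1.3, -3.2]
opening: 11.7
grip_force: 30.0
```

Call:
move_arm --series '[[[0,0,0,0.001,0,0,0],[0,0,0,0.001,0,0,0]]]'

```text
clock: 8.8
position: [537.1, 239.5, 56.8]
ee_rot: [0.0, 0.999, -0.041, -0.0]
force: [0.1, 0.5, -2.4]
opening: 12.1
grip_force: 30.0
```

Call:
move_arm --series '[[[0,0,0,0.0005,0,0,0],[0,0,0,0.0005,0,0,0]]]'

```text
clock: 9.05
position: [537.1, 239.5, 56.3]
ee_rot: [0.0, 0.999, -0.041, -0.0]
force: [-0.2, 0.1, -3.2]
opening: 11.5
grip_force: 30.0
```

On target within 0.3 mm. Lower slowly over the tapers while watching force.

Call:
move_arm --series '[[[0,0,-0.0002,0.002,0,0,0],[0,0,-0.0002,0.004,0,0,0],[0,0,-0.0002,0.006,0,0,0],[0,0,-0.0002,0.008,0,0,0]]]'

```text
clock: 9.55
position: [537.1, 239.7, 48.2]
ee_rot: [0.0, 0.999, -0.041, -0.0]
force: [0.6, -0.5, -3.7]
opening: 11.8
grip_force: 30.0
```

Call:
move_arm --series '[[[0,0,0,0.001,0,0,0],[0,0,0,0.002,0,0,0],[0,0,0,0.003,0,0,0],[0,0,0,0.004,0,0,0]]]'

```text
clock: 10.05
position: [537.2, 239.8, 44.3]
ee_rot: [-0.0, 0.999, -0.041, 0.0]
force: [-0.3, 0.7, -2.7]
opening: 11.5
grip_force: 30.0
```

No contact force, so the holes are over the pins. Continue down to about 2 mm above the seat (TCP about 33), then creep.

Call:
move_arm --series '[[[0,0,0,0.002,0,0,0],[0,0,0,0.004,0,0,0],[0,0,0,0.006,0,0,0],[0,0,0,0.008,0,0,0],[0,0,0,0.01,0,0,0],[0,0,0,0.011,0,0,0],[0,0,0,0.0115,0,0,0]]]'

```text
clock: 10.92
position: [537.2, 239.8, 32.8]
ee_rot: [0.0, 0.999, -0.041, -0.0]
force: [-0.2, 0.7, -2.4]
opening: 11.5
grip_force: 30.0
```

Call:
move_arm --series '[[[0,0,0,0.0003,0,0,0],[0,0,0,0.0006,0,0,0],[0,0,0,0.0009,0,0,0],[0,0,0,0.0012,0,0,0]]]'

```text
clock: 11.42
position: [537.2, 239.8, 31.7]
ee_rot: [-0.0, 0.999, -0.041, 0.0]
force: [-0.1, -0.8, -2.1]
opening: 12.2
grip_force: 30.0
```

Call:
move_arm --series '[[[0,0,0,0.0002,0,0,0],[0,0,0,0.0004,0,0,0],[0,0,0,0.0006,0,0,0],[0,0,0,0.0008,0,0,0]]]'

```text
clock: 11.92
position: [537.1, 239.8, 30.9]
ee_rot: [-0.0, 0.999, -0.041, -0.0]
force: [-0.1, 0.2, -1.5]
opening: 11.2
grip_force: 30.0
```

Call:
move_arm --series '[[[0,0,0,0.0002,0,0,0],[0,0,0,0.0004,0,0,0],[0,0,0,0.0004,0,0,0]]]'

```text
clock: 12.3
position: [537.1, 239.7, 30.8]
ee_rot: [-0.0, 0.999, -0.041, 0.0]
force: [-2.0, 0.2, 1.7]
opening: 11.8
grip_force: 30.0
```

The z force shifted from -2.5 to +1.7 N at seat height, so it is seated. Release and rise.

Call:
move_arm --series '[[[0.1,0,0,0,0,0,0],[0.25,0,0,0,0,0,0],[0.4,0,0,0,0,0,0],[0.4,0,0,0,0,0,0],[0.4,0,0,0,0,0,0]]]'

```text
clock: 12.92
position: [537.2, 239.8, 30.5]
ee_rot: [-0.0, 0.999, -0.041, 0.0]
force: [0.1, 0.4, 0.0]
opening: 34.1
grip_force: 0.0
```

Call:
move_arm --series '[[[0.4,0,0,-0.01,0,0,0],[0.4,0,0,-0.03,0,0,0],[0.4,-0.02,0,-0.07,0,0,0],[0,-0.06,0,-0.1,0,0,0],[0,-0.1,0,-0.12,0,0,0],[0,-0.12,0,-0.13,0,0,0],[0,-0.12,0,-0.13,0,0,0],[0,-0.12,0,-0.13,0,0,0]]]'

```text
clock: 13.92
position: [418.0, 249.8, 160.7]
ee_rot: [-0.0, 0.999, -0.041, 0.0]
force: [0.1, -0.5, -0.7]
opening: 1.3
grip_force: 0.0
```

```bash
python3 - <<'E'
from h import *
np.set_printoptions(precision=1,suppress=True)
s=status.observe(); i=optics.camera_info("wrist"); im=optics.capture("wrist"); cv2.imwrite("pics/w5.png",im[:,:,::-1]); H=hsv(im)
print(s["position"],np.array(s["ee_rot"]).round(3),s["opening"],np.max(np.abs(s["joint_vel"])))
yy,xx=np.mgrid[:400,:640]
for nm,m,z in(("brass",(H[...,1]>90)&(H[...,0]>7)&(H[...,0]<28),40),("red",(H[...,1]>150)&((H[...,0]<6)|(H[...,0]>174)),36.5)):
    for a,c,b in blobs(m&(yy<235),20): print(nm,a,c,cast(i,c,z)[0])
a=np.radians(-4.64); Rz=np.array([[np.cos(a),-np.sin(a)],[np.sin(a),np.cos(a)]])
o=np.array([538.4,239.65]); piv=o+Rz@[-84,-45]; print("pivot",piv)
for th in (-.1,0,.1,.2): print(th,"peg",piv+Rz@(52*np.array([np.sin(th),-np.cos(th)])))
E
```

```text
[418.  249.8 160.7] [-0.  1. -0.  0.] 1.3387713841900069 0.02186892116621482
brass 1186 [320.9  60.5] [541.6 239.5  40. ]
brass 244 [240.3  67.7] [541.8 311.   40. ]
brass 131 [400.9  67.2] [530.6 169.4  40. ]
brass 1237 [544.9 210.2] [385.7  23.7  40. ]
red 772 [384.  162.7] [446.5 185.7  36.5]
red 207 [430.4 176.1] [429.5 140.3  36.5]
pivot [451.  201.6]
-0.1 peg [441.7 150.4]
0 peg [446.8 149.8]
0.1 peg [452.  149.6]
0.2 peg [457.2 150. ]
```

View pics/w5.png

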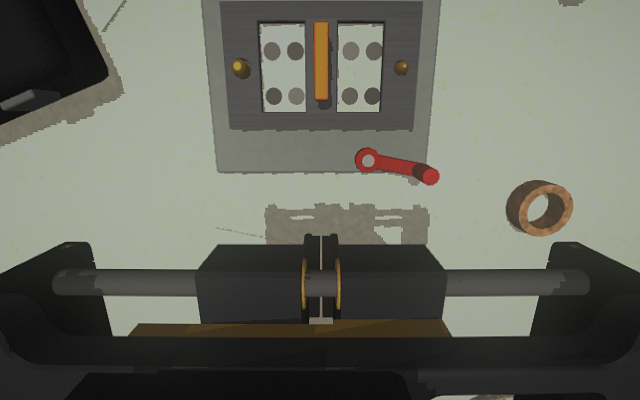

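The frame lies on the holder with both pins through its holes. The catch pivot is at (368,160) and the peg top at (431,177). Next I'll plan the push: closed fingers trailing the peg, with tool x along the tangent and tip at z 48.

```bash
cat > arc.py <<'E'
from h import *
np.set_printoptions(precision=4,suppress=True)
O=np.array([538.4,239.65]); Y=-4.64
Rz=R.from_euler("z",Y,degrees=True).as_matrix()[:2,:2]; PIV=O+Rz@[-84,-45]
def pose(th,gap=0,z=48):
    t=np.radians(th); peg=PIV+Rz@(52*np.array([np.sin(t),-np.cos(t)])); tg=Rz@[np.cos(t),np.sin(t)]
    return np.r_[peg-tg*(17.5+gap),z],Y+th
def rows(ths,cmd=None,gap=0,z=48):
    for th in ths: print(th,*go(*pose(th,gap,z),cmd))
E
python3 - <<'E'
from arc import *
i=optics.camera_info("wrist")
p=cast(i,[431,176.5],70.5)[0]; d=Rz.T@(p[:2]-PIV)
print("peg",p,"radius",np.hypot(*d),"angle",np.degrees(np.arctan2(d[0],-d[1])),"pivot px",cast(i,[368,160],36.5),PIV)
print("q",np.array(status.observe()["q"]))
th=np.degrees(np.arctan2(d[0],-d[1]))
print(pose(th,14)); rows([th],gap=14,z=160); rows([th],gap=14)
E
```

```text
peg [436.8263 151.9284  70.5   ] radius 51.65679846105344 angle -11.325616198887205 pivot px [[450.3493 200.9525  36.5   ]] [451.035  201.5926]
q [ 0.8727  0.2098 -0.4141  0.0001 -0.9472  0.6152]
(array([406.4469, 160.2628,  48.    ]), np.float64(-15.965616198887204))
-11.325616198887205 [-0.0042  0.09    0.0003] [ 0.01  0.   11.22]
-11.325616198887205 [-0.0042  0.09    0.1123] [ 0.01  0.   11.22]
```

The peg measures 51.7 mm from the pivot (given as 52), at angle -11.3°. The wrist range is fine. Move behind the peg.

Call:
move_arm --series '[[[0,-0.004,0.04,0,0,0,5],[0,-0.004,0.08,0,0,0,9],[0,-0.004,0.09,0.03,0,0,11],[0,-0.004,0.09,0.07,0,0,11],[0,-0.004,0.09,0.1,0,0,11],[0,-0.004,0.09,0.112,0,0,11],[0,-0.004,0.09,0.112,0,0,11],[0,-0.004,0.09,0.112,0,0,11]]]'

```text
clock: 14.98
position: [407.0, 160.9, 49.3]
ee_rot: [-0.001, 0.991, -0.137, 0.001]
force: [0.3, 0.6, 0.4]
opening: 0.4
grip_force: 0.0
```

```bash
python3 - <<'E'
from arc import *
s=status.observe(); print(np.array(s["position"]),np.array(s["ee_rot"]),s["force"],s["opening"])
rows([-11.3],gap=3); rows([-7,-3,1,5,9,13,17])
c=pose(17); print("next"); rows([21,25,29,33,37,41,45,49],[*c[0],c[1]])
E
```

```text
[407.0289 160.8698  49.2932] [-0.0007  0.9906 -0.1367  0.0007] [0.3436 0.6    0.3679] 0.39669087273933556
-11.3 [0.0106 0.0008 0.0013] [-0.09 -0.07  0.23]
-7 [0.0176 0.002  0.0013] [-0.09 -0.07 -4.07]
-3 [0.0213 0.0028 0.0013] [-0.08 -0.08 -8.07]
1 [0.0251 0.0034 0.0013] [ -0.08  -0.08 -12.07]
5 [0.0289 0.0037 0.0013] [ -0.08  -0.08 -16.07]
9 [0.0327 0.0037 0.0013] [ -0.08  -0.08 -20.07]
13 [0.0366 0.0035 0.0013] [ -0.07  -0.09 -24.07]
17 [0.0404 0.003  0.0013] [ -0.07  -0.09 -28.07]
next
21 [0.0037 0.0011 0.    ] [-0.  0. -4.]
25 [0.0074 0.0019 0.    ] [ 0.  0. -8.]
29 [0.0112 0.0025 0.    ] [ -0.   0. -12.]
33 [0.015  0.0028 0.    ] [ -0.   0. -16.]
37 [0.0188 0.0028 0.    ] [  0.   0. -20.]
41 [0.0227 0.0026 0.    ] [ -0.   0. -24.]
45 [0.0265 0.0021 0.    ] [ -0.   0. -28.]
49 [0.0302 0.0014 0.    ] [  0.   0. -32.]
```

Call:
move_arm --series '[[[0,0.0105,0.001,0.001,0,0,0],[0,0.0175,0.002,0.001,0,0,-4],[0,0.0215,0.003,0.001,0,0,-8],[0,0.025,0.0035,0.001,0,0,-12],[0,0.029,0.0035,0.001,0,0,-16],[0,0.0325,0.0035,0.001,0,0,-20],[0,0.0365,0.0035,0.001,0,0,-24],[0,0.0405,0.003,0.001,0,0,-28]]]'

```text
clock: 15.98
position: [445.1, 146.5, 48.2]
ee_rot: [-0.0, 0.994, 0.108, 0.001]
force: [-2.3, 1.6, 0.4]
opening: 0.5
grip_force: 0.7
```

Call:
move_arm --series '[[[0,0.0035,0.001,0,0,0,-4],[0,0.0075,0.002,0,0,0,-8],[0,0.011,0.0025,0,0,0,-12],[0,0.015,0.003,0,0,0,-16],[0,0.019,0.003,0,0,0,-20],[0,0.0225,0.0025,0,0,0,-24],[0,0.0265,0.002,0,0,0,-28],[0,0.03,0.0015,0,0,0,-32]]]'

```text
clock: 16.98
position: [474.4, 151.0, 48.1]
ee_rot: [-0.0, 0.926, 0.378, 0.0]
force: [-1.6, -0.2, 0.9]
opening: 0.6
grip_force: 0.6
```

```bash
python3 - <<'E'
from arc import *
s=status.observe(); print(np.array(s["position"]),np.array(s["ee_rot"]),s["force"],pose(49))
rows([53,57,61,65,69,73,77,81])
im=optics.capture("wrist"); cv2.imwrite("pics/w6.png",im[:,:,::-1])
E
```

```text
[474.4314 150.9575  48.1023] [-0.      0.9259  0.3778  0.0001] [-1.583  -0.1625  0.9321] (array([474.8798, 152.1793,  48.    ]), 44.36)
53 [0.0048 0.0005 0.0001] [ 0.   -0.01 -3.97]
57 [0.0086 0.0014 0.0001] [ 0.   -0.01 -7.97]
61 [0.0124 0.0019 0.0001] [  0.    -0.01 -11.97]
65 [0.0162 0.0023 0.0001] [  0.01  -0.01 -15.97]
69 [0.02   0.0023 0.0001] [  0.01  -0.01 -19.97]
73 [0.0238 0.0021 0.0001] [  0.01  -0.01 -23.97]
77 [0.0276 0.0016 0.0001] [  0.01  -0.01 -27.97]
81 [0.0314 0.0008 0.0001] [  0.01  -0.01 -31.97]
```

View pics/w6.png

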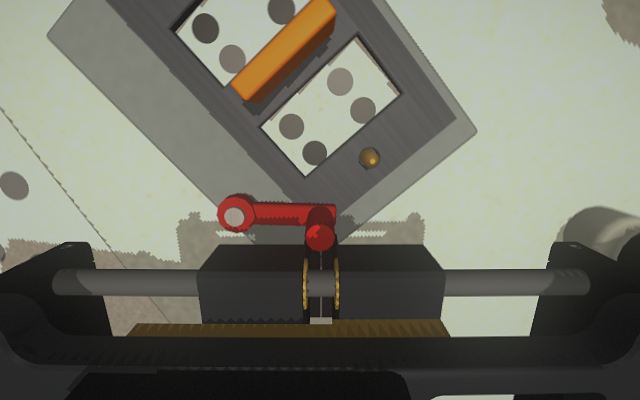

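The catch is following: the peg at (320,237) is centred in front of the fingers, with the arm pointing left to the pivot at (235,215). Continue.

Call:
move_arm --series '[[[0,0.005,0.0005,0,0,0,-4],[0,0.0085,0.0015,0,0,0,-8],[0,0.0125,0.002,0,0,0,-12],[0,0.016,0.0025,0,0,0,-16],[0,0.02,0.0025,0,0,0,-20],[0,0.024,0.002,0,0,0,-24],[0,0.0275,0.0015,0,0,0,-28],[0,0.0315,0.001,0,0,0,-32]]]'

```text
clock: 18.02
position: [497.6, 172.2, 47.9]
ee_rot: [0.0, 0.786, 0.618, 0.0]
force: [-1.2, -1.6, 0.8]
opening: 0.4
grip_force: 0.5
```

```bash
python3 - <<'E'
from arc import *
s=status.observe(); print(np.array(s["position"]),np.array(s["ee_rot"]),s["force"],pose(81))
rows([83,85,87,88,89,90,91,92])
E
```

```text
[497.5943 172.1852  47.9179] [0.0001 0.7862 0.618  0.    ] [-1.226  -1.585   0.8085] (array([497.4416, 172.3235,  48.    ]), 76.36)
83 [ 0.0019  0.0004 -0.0001] [ 0.01  0.   -2.03]
85 [ 0.0038  0.0009 -0.0001] [ 0.01  0.   -4.03]
87 [ 0.0056  0.0014 -0.0001] [ 0.01  0.   -6.03]
88 [ 0.0066  0.0016 -0.0001] [ 0.01  0.   -7.03]
89 [ 0.0075  0.0017 -0.0001] [ 0.01  0.   -8.03]
90 [ 0.0084  0.0019 -0.0001] [ 0.01  0.   -9.03]
91 [ 0.0094  0.0021 -0.0001] [  0.01   0.   -10.03]
92 [ 0.0103  0.0022 -0.0001] [  0.01   0.   -11.03]
```

Call:
move_arm --series '[[[0,0.002,0.0005,0,0,0,-2],[0,0.004,0.001,0,0,0,-4],[0,0.0055,0.0014,0,0,0,-6],[0,0.0066,0.0016,0,0,0,-7],[0,0.0075,0.0017,0,0,0,-8],[0,0.008,0.0018,0,0,0,-9]]]'

```text
clock: 18.77
position: [501.1, 180.1, 47.6]
ee_rot: [0.0, 0.735, 0.678, 0.0]
force: [1.1, -1.1, -0.3]
opening: 0.8
grip_force: 0.8
```

Call:
move_arm --series '[[[0,0.0003,0,0,0,0,0],[0,0.0006,0,0,0,0,0],[0,0.0006,0,0,0,0,0]]]'

```text
clock: 19.15
position: [501.1, 180.4, 47.6]
ee_rot: [0.0, 0.736, 0.677, 0.0]
force: [2.8, -2.6, 1.7]
opening: 0.4
grip_force: 1.7
```

Call:
move_arm --series '[[[0,0.0003,0,0,0,0,0],[0,0.0006,0,0,0,0,0],[0,0.0006,0,0,0,0,0]]]'

```text
clock: 19.52
position: [501.1, 180.5, 47.6]
ee_rot: [0.0, 0.736, 0.677, -0.0]
force: [3.5, -5.3, 1.7]
opening: 0.4
grip_force: 2.7
```

Call:
move_arm --series '[[[0,0.0003,0,0,0,0,0],[0,0.0006,0,0,0,0,0],[0,0.0006,0,0,0,0,0]]]'

```text
clock: 19.9
position: [501.1, 180.5, 47.6]
ee_rot: [0.0, 0.736, 0.677, -0.001]
force: [2.6, -7.7, 1.9]
opening: 0.2
grip_force: 3.6
```

The tip stopped at 180.5 while the force climbs, so the catch is at its stop. One last firm nudge, then back off and look.

Call:
move_arm --series '[[[0,0.0005,0,0,0,0,0],[0,0.001,0,0,0,0,0],[0,0.001,0,0,0,0,0]]]'

```text
clock: 20.27
position: [501.0, 180.6, 47.6]
ee_rot: [0.001, 0.736, 0.677, -0.002]
force: [5.7, -10.3, 1.9]
opening: 0.5
grip_force: 4.9
```

Call:
move_arm --series '[[[0,-0.005,0,0,0,0,0],[0,-0.02,0,0,0,0,0],[0,-0.03,0,-0.03,0,0,0],[0,-0.05,0,-0.08,0,0,0],[0,-0.08,0,-0.12,0,0,0],[0,-0.1,0,-0.14,0,0,0],[0,-0.1,0,-0.14,0,0,0],[0,-0.1,0,-0.14,0,0,0]]]'

```text
clock: 21.28
position: [492.1, 83.1, 186.5]
ee_rot: [-0.001, 0.736, 0.677, -0.001]
force: [0.5, -0.0, -1.0]
opening: 0.3
grip_force: 0.0
```

```bash
python3 - <<'E'
from arc import *
s=status.observe(); print(np.array(s["position"]),s["force"])
i=optics.camera_info("wrist"); im=optics.capture("wrist")
it=optics.camera_info("top"); t=optics.capture("top")
g=np.vstack([np.hstack([im[:300,:400],cv2.resize(t[190:290,140:273],(400,300),interpolation=cv2.INTER_CUBIC)])])
cv2.imwrite("pics/fin.png",g[:,:,::-1])
H=hsv(im); yy,_=np.mgrid[:400,:640]
for a,c,b in blobs((H[...,1]>150)&((H[...,0]<6)|(H[...,0]>174))&(yy<235),20):
    print(a,c,[ (Rz.T@(cast(i,c,z)[0][:2]-PIV)).round(1) for z in (36.5,70.5)])
E
```

```text
[492.0864  83.0832 186.47  ] [ 0.4523 -0.0147 -0.9578]
1106 [297.1248  76.1673] [array([26.5,  1.1]), array([29.1, -3.2])]
```

View pics/fin.png

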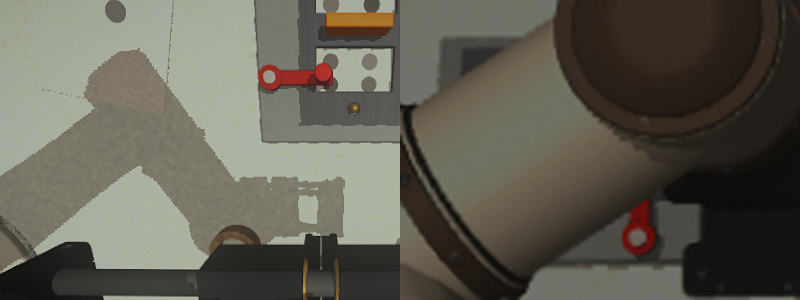

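The final view shows the catch lying across the frame edge along the holder's +x, with pivot at (269,77) and peg at (323,73). The pusher stopped within 1 mm of the 90° position. The pin stands through its hole, and the robot is clear. Handing in.

```bash
python3 -c "
from plant import order
print(order.close_job())"
```

```text
the job is handed in; nothing more can be done
None
```

The frame is seated on both pins, the red catch is swung across to its stop, and the job was handed in at about 21 s of robot time with no contact noticed with the jars, cups, brush or tape roll.

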